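Find the rattling pump housing

TASK

One of the three closed pump housings in the blue rack has a loose roller rattling inside: lift and shake them to find out which. Stand that one upright and fully down in the red return cradle, lowered gently and not dropped (put it down first and take it again across its longer side, for the cradle's cheeks leave no room for fingers); the two sound ones must be standing in their own places in the rack at the end, and the bottle, jar and wrench are to be left alone.

Things in the scene. Friction and masses are not known exactly. Their poses are not given: they have to be found in the camera images.
- housing_a_center (a point): Sealed pump housing, grey with a green cap, one of three alike; point at its centre, 45 mm above its underside. 68 mm (own x) x 54 (y) x 90 high (z), 0.45 to 0.6 kg. One of the three, never told by name, place or weight, has a loose 0.3 kg steel roller inside that rolls 30 mm to and fro along the housing's x, knocks on the end walls and stays at the end it last ran to, shifting the balance and turning it in a weak grip; the others hold firm.
- housing_b_center (a point): Sealed pump housing, grey with a green cap, one of three alike; point at its centre, 45 mm above its underside. 68 mm (own x) x 54 (y) x 90 high (z), 0.45 to 0.6 kg. It may or may not be the one that rattles. Starts upright in one of the rack's bays with its 68 mm side (x) along the rack's y, where fingers can take it only across its 54 mm.
- housing_c_center (a point): Sealed pump housing, grey with a green cap, one of three alike; point at its centre, 45 mm above its underside. 68 mm (own x) x 54 (y) x 90 high (z), 0.45 to 0.6 kg. It may or may not be the one that rattles. Starts upright in one of the rack's bays with its 68 mm side (x) along the rack's y, where fingers can take it only across its 54 mm.
- rack: Fixed rack; origin under its centre, on the bench. Base plate 100 (x) x 264 (y) x 6 mm, on which the housings stand; four blue dividers (74 mm in x, 8 thick, tops 96 mm over the bench, level with the housings' tops) make three bays along its y, centred at y = -84, 0, 84 mm, 76 mm wide, open at front and back (own -x, +x). The 4 mm beside a housing take no finger.
- cradle_floor (a point): Fixed red return cradle; point at the centre of its floor, 6 mm over the bench. Base 100 (x) x 84 (y) mm; two cheeks 56 mm long in x, tops 106 mm over the bench, leave a 62 mm slot along x, open at both ends. A housing stands in it with its 68 mm side along x (either way round), 4 mm free on each side, so it must be held across its 68 mm, fingers at the slot's open ends.
- wash_bottle_center (a point): Bystander: white bottle with green cap, 68 mm across, 190 mm high; point half-way up.
- jar_center (a point): Bystander: amber jar with black lid, 72 mm across, 85 mm high; point half-way up.
- wrench_center (a point): Bystander: steel wrench 170 mm long lying flat on the bench along its own x; point near its middle.

How it is judged:
At the end, for the whole second after the job is handed in: The housing that rattles stands upright (within 0.1 rad) on the cradle's floor (height within 4 mm), centred within 15 mm, its long side along the cradle (within 0.25 rad), at rest; the other two stand upright, at rest, within 20 mm of where they started (((distance between roller and housing_a_center below 0.07 m and horizontal distance between housing_a_center and cradle_floor below 0.015 m and z of housing_a_center in the frame of cradle_floor between 0.041 and 0.049 m and angle between the x axis of housing_a_center and the x axis of cradle_floor, either way round below 0.25 rad and distance of each of housing_b_center, housing_c_center from where it was at the start of the episode below 0.02 m) or (distance between roller and housing_b_center below 0.07 m and horizontal distance between housing_b_center and cradle_floor below 0.015 m and z of housing_b_center in the frame of cradle_floor between 0.041 and 0.049 m and angle between the x axis of housing_b_center and the x axis of cradle_floor, either way round below 0.25 rad and distance of each of housing_a_center, housing_c_center from where it was at the start of the episode below 0.02 m) or (distance between roller and housing_c_center below 0.07 m and horizontal distance between housing_c_center and cradle_floor below 0.015 m and z of housing_c_center in the frame of cradle_floor between 0.041 and 0.049 m and angle between the x axis of housing_c_center and the x axis of cradle_floor, either way round below 0.25 rad and distance of each of housing_a_center, housing_b_center from where it was at the start of the episode below 0.02 m)) and angle between each of housing_a_center, housing_b_center, housing_c_center's own z axis and vertical below 0.1 rad and linear speed of each of housing_a, housing_b, housing_c below 0.02 m/s); the robot touches nothing.
It fails at once if a housing is dropped into the cradle (falls faster than 0.4 m/s between the cheeks) ((horizontal distance between housing_a_center and cradle_floor below 0.03 m and z of housing_a_center in the frame of cradle_floor below 0.1 m and linear speed of housing_a above 0.4 m/s) or (horizontal distance between housing_b_center and cradle_floor below 0.03 m and z of housing_b_center in the frame of cradle_floor below 0.1 m and linear speed of housing_b above 0.4 m/s) or (horizontal distance between housing_c_center and cradle_floor below 0.03 m and z of housing_c_center in the frame of cradle_floor below 0.1 m and linear speed of housing_c above 0.4 m/s)).
It fails at once if a bystander (bottle, jar or wrench) is moved by more than 30 mm (distance of any of wash_bottle_center, jar_center, wrench_center from where it was at the start of the episode above 0.03 m).
It also fails if it takes over 72 s, if anything falls off the work surface, if the arm or the gripper's body presses on something with over 40 N, if the wrist force passes 120 N, or if a joint passes its speed limit or range.

ROBOT

A 7-joint arm with a two-finger parallel gripper is mounted at the origin on the work surface. World frame = base frame: x ahead of the robot, y to its left, z up, the work surface at z = 0. Lengths are in m, angles in rad, forces in N, time in s.
With the tool pointing down it reaches from about 0.425 to 0.925 m from the base axis. Payload 6.8 kg.
Tool frame: the origin (TCP) lies between the finger pads; the fingertips stand 22 mm ahead of it and the grasp point (between the pads) lies 3 mm ahead of it (bot.tip_reach is the distance from the TCP to the fingertips, in m); z points along the fingers, x is the direction in which the jaws open and shut, and the axes are right-handed (so a half turn about z gives the same grasp; the last joint's range is limited). The gripper opens to 85 mm and grips with 20 to 120 N. Pads are 22 mm wide; open, the fingers measure 114 mm over their backs; the gripper's body (76 mm by 85 mm) begins 54 mm behind the grasp point. The pads swing forward as they close: fully open they stand 13 mm farther back than shut.
Start: joints at [-1.33, 0.477, 0.022, 1.555, -0.011, 1.109, -0.083], TCP at [0.231, 0.634, 0.253] pointing down, gripper open.
Joint ranges: [-2.96, 2.96], [-0.34, 2.1], [-1.41, 1.46], [0.24, 2.44], [-1.37, 4.51], [0.17, 1.92], [-2.96, 2.96]. Speed limits (rad/s): [2.39, 2.39, 3.14, 3.14, 3.14, 3.14, 3.14].

INTERFACE

Orientations are given as a unit quaternion [w, x, y, z].
In Python, from station import bot gives the robot as it stands.
- The arm moves only by the tool step_arm, never from a script. Its argument "targets" is a list of rows, each a list of 5 numbers: the shift along the tool's x, y, z in mm, then the turn about the tool's z in degrees, then the closure, from 0 (fully open) to 1 (shut). In form: [[dx, dy, dz, spin, jaw], ...]. A call has 1 to 20 rows; each row is the pose to reach, as a shift and turn from the pose commanded when the call began, along the tool's axes at that moment; what a row does not reach only later rows make up. A row lasts 1/12 s, in which the tool goes at most 41.7 mm and 7.16 degrees, less where a joint would pass 70% of its speed; a pose out of reach is approached as far as the arm can. A call with a gripper value outside its range is refused whole. The fingers move at their own pace and stop on an object; "newtons" is the grip in N (left out, the last holds). Time passes only in rows, so rows that repeat a pose let the fingers close. It gives the time, the measured TCP pose, the force and the opening at its end, in the units of the state.
- bot.get_obs(): the state, without advancing time (a new reading comes with each control period).
- bot.read_camera(name): name is "scene" or "top"; returns a dict with "frame" (400x640x3 uint8, red, green, blue), "z_map" (400x640 float32, m along the optical axis (not along the pixel's ray), 0 where there is no reading), "fov_y" (degrees; the focal length in pixels is half the picture's height over the tangent of half this angle, whatever the lens; pixels are square), "cx", "cy" (the principal point, pixels), "R" (3x3) and "t" (3): a world point X has camera coordinates R X + t. Camera axes: x right, y down, z forward; pixel columns grow to the right and rows downward; lengths in m; the calibration is good to about 2 mm. A picture is of the moment at which its call begins.
- bot.hand_in(): hands the job in, once; it reports no verdict.
The state is a dict: "t": time; "q": joint angles; "joint_vel": joint speeds; "joint_torque": joint torques, N m; "eef_pos": TCP position; "tool_rot": TCP orientation; "contact_force": force on the tool from outside, world axes, zero at the start; "torque": the same for the moment, N m; "gripper_width": opening from 0.0 (shut) to 1.0 (fully open).
Only numpy, scipy, OpenCV 4.12 (cv2) and the standard library are available. Lean on these libraries where they do the work, as an engineer would, in place of code of your own. Each camera call takes 0.05 s, during which the arm holds its last target.

## Working session

There is one attempt and no reset: what is moved stays moved. The work goes in short steps, Python scripts to look and compute and a tool call to move; the robot and the scene stay as the last step left them, time stands still between calls to the robot, and variables do not carry over. Pictures are saved under pics/ and viewed, and the job is handed in when it is done.

Besides the shell and the picture viewer there is one more tool, called after "Emit:" by a JSON object that holds its "name" and its "arguments". step_arm: Moves the arm, as the interface text tells. Its arguments: {"type":"object","properties":{"targets":{"type":"array"},"newtons":{"type":"number"}},"required":["targets"]}

```bash
ls; mkdir -p pics; python3 - <<'E'
from station import bot
import cv2,numpy as np
o=bot.get_obs(); print({k:np.round(v,4) for k,v in o.items()}, bot.tip_reach)
for n in ("scene","top"):
    c=bot.read_camera(n); np.savez(f"{n}0.npz",**c)
    cv2.imwrite(f"pics/{n}0.png",c["frame"][:,:,::-1])
    print(n,c["fov_y"],c["cx"],c["cy"],np.round(c["R"],4).tolist(),np.round(c["t"],4))
E
```

```text
pics
{'t': np.float64(0.0), 'q': array([-1.3301,  0.4778,  0.0224,  1.5564, -0.0115,  1.1093, -0.0831]), 'joint_vel': array([ 0.0007, -0.0017, -0.0005,  0.    , -0.0003,  0.0013, -0.001 ]), 'joint_torque': array([-1.90000e-03, -5.96444e+01,  1.60720e+00, -2.81204e+01,
        1.24000e-02,  9.30000e-03, -0.00000e+00]), 'eef_pos': array([0.2305, 0.6338, 0.2523]), 'tool_rot': array([ 6.000e-04,  8.191e-01,  5.737e-01, -7.000e-04]), 'contact_force': array([-0.1997,  0.105 , -0.33  ]), 'torque': array([ 0.0092, -0.0287, -0.0287]), 'gripper_width': np.float64(0.9967)} 0.022
scene 57.97715568571528 319.04257739944677 196.33183061773605 [[0.7253, 0.6884, 0.0023], [0.5942, -0.6243, -0.5071], [-0.3477, 0.3692, -0.8619]] [-0.4681 -0.3636  1.0961]
top 42.755075404320564 318.6850665250737 206.33200487532298 [[0.025, -0.9995, 0.0205], [-0.9917, -0.0274, -0.1257], [0.1262, -0.0172, -0.9919]] [-0.0398  0.6462  0.9909]
```

View pics/scene0.png

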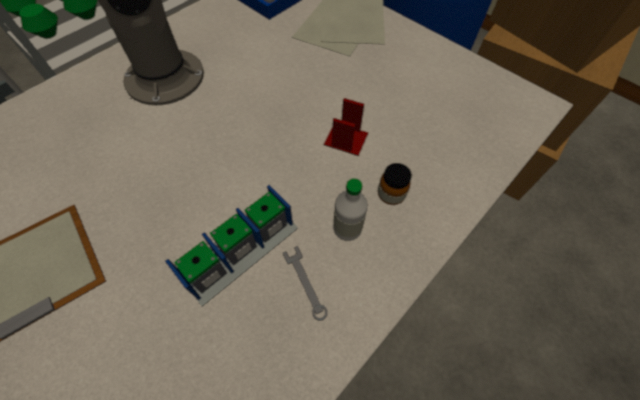

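View pics/top0.png

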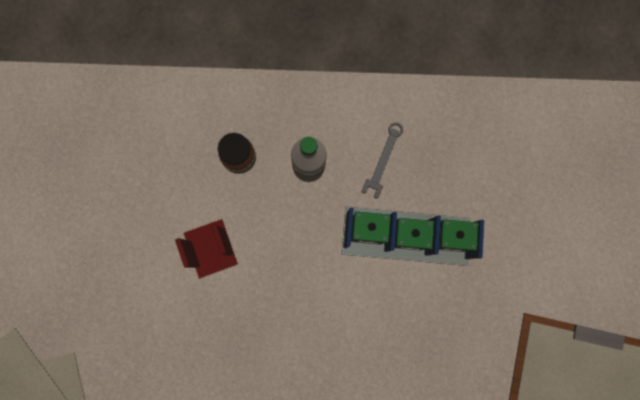

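The top view shows the rack with green caps at about (372,227), (416,233) and (460,235). The red cradle is near (207,250), the bottle at (308,158), the jar at (236,152) and the wrench from (395,130) to (373,188). Next I'll measure these.

```bash
cat > h.py <<'E'
import numpy as np,cv2
def load(n):
    c=dict(np.load(n)); return c
def f(c): return 200/np.tan(np.radians(float(c["fov_y"]))/2)
def pts(c):
    F=f(c); v,u=np.mgrid[0:400,0:640]; z=c["z_map"]
    P=np.stack([(u-c["cx"])/F*z,(v-c["cy"])/F*z,z],-1)
    return (P-c["t"])@c["R"]
def ray(c,uv,z):
    uv=np.atleast_2d(uv).astype(float); d=np.c_[(uv[:,0]-c["cx"])/f(c),(uv[:,1]-c["cy"])/f(c),np.ones(len(uv))]@c["R"]
    o=-c["R"].T@c["t"]; return o+d*((z-o[2])/d[:,2])[:,None]
def rect(p):
    r=cv2.minAreaRect((p[:,:2]*1000).astype(np.float32)); return np.round(r[0],1),np.round(r[1],1),round(r[2],2)
def masks(c):
    h=cv2.cvtColor(c["frame"],cv2.COLOR_RGB2HSV)
    g=((h[...,0]>45)&(h[...,0]<80)&(h[...,1]>130)&(h[...,2]>50))
    b=((h[...,0]>105)&(h[...,0]<130)&(h[...,1]>130))
    r=((h[...,0]<6)|(h[...,0]>174))&(h[...,1]>180)
    return g,b,r
E
python3 - <<'E'
from h import *
for n in("top","scene"):
    c=load(n+"0.npz");P=pts(c);g,b,r=masks(c)
    print(n)
    k,l,s,ce=cv2.connectedComponentsWithStats(g.astype(np.uint8))
    for i in range(1,k):
        if s[i,4]<60: continue
        m=l==i; cn=cv2.findContours(m.astype(np.uint8),0,1)[0]
        q=ray(c,np.vstack(cn)[:,0],0.096)
        print("green",ce[i].round(1),s[i,4],"z",np.round(np.nanmedian(P[m][:,2]),4),rect(q),"mean",ray(c,ce[i],.096).round(4), "depthmed", np.median(P[m],0).round(4))
    Pb=P[b&(P[...,2]>.088)&(P[...,2]<.105)&(P[...,0]<1)&(P[...,0]>.3)]; print("blue top",len(Pb),rect(Pb))
    for lo,hi in((-.01,.015),(.097,.115)):
        m=r&(P[...,2]>lo)&(P[...,2]<hi)&(c["z_map"]>0)&(P[...,0]>.3)&(P[...,0]<1)
        k,l,s,ce=cv2.connectedComponentsWithStats(m.astype(np.uint8))
        for i in range(1,k):
            if s[i,4]>8:
                p=P[l==i]; print("red",lo,s[i,4],ce[i].round(1),rect(p),p[:,2].mean().round(4))
E
```

```text
top
green [372.  226.7] 646 z 0.098 (array([ 603.7, -123.8]), array([64.4, 48.7]), 86.36) mean [[ 0.6037 -0.1246  0.096 ]] depthmed [ 0.6035 -0.1244  0.098 ]
green [414.8 233.1] 705 z 0.0979 (array([ 594.1, -206.6]), array([65.7, 50.1]), 85.8) mean [[ 0.5937 -0.2065  0.096 ]] depthmed [ 0.5932 -0.206   0.0979]
green [459.3 234.8] 689 z 0.0981 (array([ 593. , -291.8]), array([65.5, 49.1]), 86.07) mean [[ 0.5928 -0.2916  0.096 ]] depthmed [ 0.592  -0.2905  0.0981]
blue top 340 (array([ 594.8, -206.4]), array([254.9,  67.3]), 86.23)
red -0.01 1147 [208.  250.1] (array([558.9, 197.5]), array([93.1, 75.9]), 21.54) 0.0079
red 0.097 109 [217.9 239.7] (array([572.1, 165.2]), array([53.8,  9.1]), 21.82) 0.1082
red 0.097 44 [182.1 253. ] (array([545. , 229.4]), array([46.2,  5. ]), 22.17) 0.1079
scene
green [31.  14.1] 1059 z -0.1333 (array([-425.4, -158.3]), array([ 94.5, 242.3]), 88.2) mean [[-0.4062 -0.1617  0.096 ]] depthmed [-0.8245 -0.1137 -0.1333]
green [78.5  5. ] 338 z -0.1421 (array([-345.3,  -45.5]), array([106.7,  62.4]), 43.72) mean [[-0.3459 -0.0392  0.096 ]] depthmed [-0.7987  0
[... 256 characters left out ...]
[[ 0.607  -0.1256  0.096 ]] depthmed [ 0.6075 -0.1258  0.0952]
green [230.7 232.4] 720 z 0.0952 (array([ 596. , -208.2]), array([68.5, 52.7]), 86.48) mean [[ 0.5972 -0.2085  0.096 ]] depthmed [ 0.5974 -0.2089  0.0952]
green [196.1 261.4] 817 z 0.0953 (array([ 595.5, -292.9]), array([68.3, 53. ]), 86.65) mean [[ 0.5965 -0.2939  0.096 ]] depthmed [ 0.5966 -0.2945  0.0953]
blue top 396 (array([ 596.6, -208.8]), array([254.7,  71.9]), 86.32)
red -0.01 331 [349.9 141.8] (array([558.7, 194.8]), array([93.3, 80.4]), 22.36) 0.006
red 0.097 74 [353.  103.1] (array([546. , 227.6]), array([49.3,  8. ]), 22.26) 0.1028
red 0.097 104 [344.8 123.3] (array([573.5, 163.4]), array([53.2, 11.9]), 22.63) 0.1031
```

```bash
cat >> h.py <<'E'
def head(o):
    w,x,y,z=o["tool_rot"]; return np.degrees(np.arctan2(2*(x*y+w*z),1-2*(y*y+z*z)))
def go(x,y,z,h):
    from station import bot
    from scipy.spatial.transform import Rotation as R
    o=bot.get_obs(); w,a,b,c=o["tool_rot"]; M=R.from_quat([a,b,c,w]).as_matrix()
    d=M.T@(np.array([x,y,z])-o["eef_pos"])*1000; s=(head(o)-h+90)%180-90
    print("t",round(float(o["t"]),2),"pos",o["eef_pos"].round(4),"head",head(o).round(2),"delta",d.round(1),"spin",round(s,1),"F",o["contact_force"].round(2),"T",o["torque"].round(3),"w",round(float(o["gripper_width"]),3))
E
python3 -c "
from h import *
go(.605,-.1244,.2,-3.7)
for i in (0,):
  c=load('top0.npz');print(ray(c,[[308,145],[236,150],[373,188],[395,130]],.19).round(3))"
```

```text
t 0.1 pos [0.2305 0.6339 0.2524] head 70.02 delta [-584.6  611.1   53.5] spin 73.7 F [0.22 0.39 0.13] T [ 0.019 -0.039 -0.016] w 0.996
[[ 0.736  0.001  0.19 ]
 [ 0.723  0.126  0.19 ]
 [ 0.663 -0.114  0.19 ]
 [ 0.768 -0.152  0.19 ]]
```

Emit:
{"name": "step_arm", "arguments": {"targets": [[-585,611,0,73.7,0],[-585,611,0,73.7,0],[-585,611,0,73.7,0],[-585,611,0,73.7,0],[-585,611,0,73.7,0],[-585,611,0,73.7,0],[-585,611,0,73.7,0],[-585,611,0,73.7,0],[-585,611,0,73.7,0],[-585,611,0,73.7,0],[-585,611,0,73.7,0],[-585,611,0,73.7,0],[-585,611,0,73.7,0],[-585,611,0,73.7,0],[-585,611,0,73.7,0],[-585,611,0,73.7,0],[-585,611,0,73.7,0],[-585,611,0,73.7,0],[-585,611,0,73.7,0],[-585,611,0,73.7,0]], "newtons": 80}}

```text
t: 1.77
eef_pos: [0.5997, -0.1147, 0.2529]
tool_rot: [-0.0, 0.999, -0.032, -0.0]
contact_force: [0.7, 1.1, 0.7]
gripper_width: 0.999
```

```bash
python3 -c "
from h import *
go(.605,-.1244,.2,-3.7)"
```

```text
t 1.77 pos [ 0.5997 -0.1147  0.2529] head -3.66 delta [ 5.9  9.4 52.9] spin 0.0 F [0.74 1.1  0.73] T [ 0.049 -0.053 -0.003] w 0.999
```

Emit:
{"name": "step_arm", "arguments": {"targets": [[0,0,20,0,0],[0,0,40,0,0],[0,0,52,0,0],[0,0,52,0,0],[0,0,52,0,0]]}}

```text
t: 2.18
eef_pos: [0.5989, -0.1123, 0.2008]
tool_rot: [-0.0, 0.999, -0.032, -0.001]
contact_force: [0.6, 0.8, -0.1]
gripper_width: 1.002
```

```bash
python3 -c "
from h import *
go(.605,-.1244,.066,-3.7)"
```

```text
t 2.18 pos [ 0.5989 -0.1123  0.2008] head -3.64 delta [  7.   11.7 134.8] spin 0.1 F [ 0.65  0.82 -0.08] T [-0.035  0.007  0.036] w 1.002
```

Emit:
{"name": "step_arm", "arguments": {"targets": [[7,11.7,0,0,0],[7,11.7,30,0,0],[7,11.7,60,0,0],[7,11.7,90,0,0],[7,11.7,115,0,0],[7,11.7,135,0,0],[7,11.7,135,0,0]]}}

```text
t: 2.77
eef_pos: [0.6043, -0.125, 0.0636]
tool_rot: [-0.0, 0.999, -0.032, -0.002]
contact_force: [-0.0, 0.8, -0.1]
gripper_width: 1.001
```

```bash
python3 -c "
from h import *
go(.605,-.1244,.066,-3.7)"
```

```text
t 2.77 pos [ 0.6043 -0.125   0.0636] head -3.65 delta [ 0.6 -0.6 -2.4] spin 0.1 F [-0.03  0.78 -0.08] T [0.036 0.035 0.048] w 1.001
```

Emit:
{"name": "step_arm", "arguments": {"targets": [[0,0,0,0,1],[0,0,0,0,1],[0,0,0,0,1],[0,0,0,0,1],[0,0,0,0,1],[0,0,0,0,1],[0,0,0,0,1],[0,0,0,0,1]], "newtons": 70}}

```text
t: 3.43
eef_pos: [0.6066, -0.1257, 0.0686]
tool_rot: [0.0, 0.999, -0.032, 0.001]
contact_force: [-3.1, -0.1, 6.2]
gripper_width: 0.619
```

Emit:
{"name": "step_arm", "arguments": {"targets": [[0,0,-10,0,1],[0,0,-30,0,1],[0,0,-60,0,1],[0,0,-90,0,1],[0,0,-120,0,1],[0,0,-140,0,1],[0,0,-150,0,1],[0,0,-150,0,1],[0,0,-150,0,1],[0,0,-150,0,1]]}}

```text
t: 4.27
eef_pos: [0.6045, -0.1245, 0.2146]
tool_rot: [-0.0, 0.999, -0.032, -0.001]
contact_force: [0.5, -0.1, -5.7]
gripper_width: 0.622
```

```bash
python3 -c "
from h import *
go(.605,-.1244,.066,-3.7)
from station import bot
c=bot.read_camera('scene');cv2.imwrite('pics/s1.png',cv2.resize(c['frame'][100:350,80:400,::-1],None,fx=2,fy=2))
for i in range(6): bot.read_camera('top'); o=bot.get_obs(); print(o['torque'].round(3),o['contact_force'].round(2),o['joint_torque'].round(3))"
```

```text
t 4.27 pos [ 0.6045 -0.1245  0.2146] head -3.67 delta [ 9.000e-01 -1.000e-01  1.486e+02] spin 0.0 F [ 0.48 -0.11 -5.7 ] T [-0.009  0.028  0.037] w 0.622
[0.007 0.007 0.03 ] [-0.63  0.54 -4.39] [-1.9000e-02 -5.3465e+01  9.4240e+00 -2.7324e+01  5.0000e-03  1.3000e-02
  2.0000e-03]
[-0.034  0.019 -0.021] [ 0.89 -0.22 -5.59] [-4.0000e-02 -5.3199e+01  9.3540e+00 -2.7191e+01  4.0000e-03  2.2000e-02
  2.0000e-03]
[-0.029  0.011 -0.046] [-0.95  0.59 -5.3 ] [-4.5000e-02 -5.3013e+01  9.3140e+00 -2.7124e+01  4.0000e-03  2.4000e-02
  1.0000e-03]
[-0.009 -0.003 -0.03 ] [-0.65  0.35 -4.72] [-4.2000e-02 -5.2891e+01  9.2930e+00 -2.7099e+01  4.0000e-03  2.3000e-02
  1.0000e-03]
[0.037 0.004 0.008] [ 0.5  -0.11 -6.34] [-3.2000e-02 -5.2816e+01  9.2870e+00 -2.7100e+01  5.0000e-03  2.0000e-02
  1.0000e-03]
[-0.045 -0.019  0.036] [ 0.73  0.26 -4.82] [-2.1000e-02 -5.2775e+01  9.2880e+00 -2.7115e+01  5.0000e-03  1.7000e-02
  1.0000e-03]
```

View pics/s1.png

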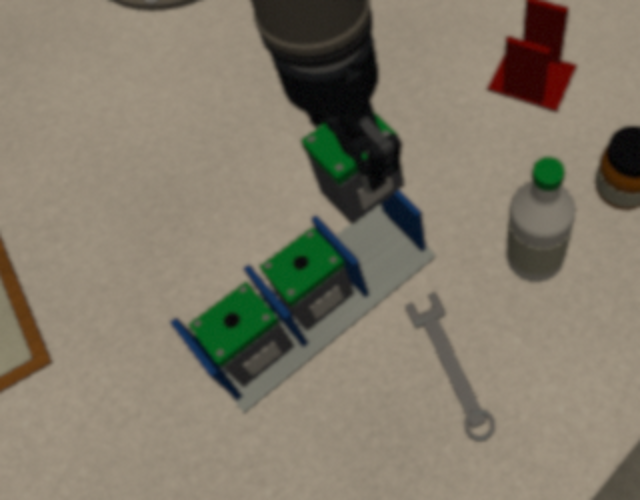

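Emit:
{"name": "step_arm", "arguments": {"targets": [[0,40,0,0,1],[0,80,0,0,1],[0,100,0,0,1],[0,112,0,0,1],[0,118,0,0,1],[0,120,0,0,1],[0,120,0,0,1],[0,120,0,0,1]]}}

```text
t: 5.28
eef_pos: [0.5985, -0.2428, 0.216]
tool_rot: [-0.001, 1.0, -0.031, -0.0]
contact_force: [0.2, 1.3, -5.3]
gripper_width: 0.623
```

```bash
cat > tq.py <<'E'
from station import bot
import numpy as np
A=[]
for i in range(14):
    bot.read_camera('top'); o=bot.get_obs(); A.append(np.r_[o['torque'],o['contact_force'],o['joint_torque'][[0,4,5,6]]])
A=np.array(A); print(o['t'],A.mean(0).round(4),'se',(A.std(0)/14**.5).round(4))
from h import go; go(.605,-.1244,.066,-3.7)
E
python3 tq.py
```

```text
5.9833 [-1.0600e-02 -7.8000e-03  5.6000e-03 -7.3000e-02 -1.8260e-01 -5.2926e+00
  1.9100e-02  5.4000e-03  9.6000e-03 -1.6000e-03] se [0.0087 0.0056 0.0083 0.149  0.1266 0.1192 0.0635 0.0041 0.001  0.0003]
t 5.98 pos [ 0.5979 -0.2449  0.2163] head -3.69 delta [  -0.6 -120.7  150.3] spin 0.0 F [-0.35  0.87 -5.03] T [-0.    -0.031  0.009] w 0.627
```

Emit:
{"name": "step_arm", "arguments": {"targets": [[0,-40,0,0,1],[0,-80,0,0,1],[0,-100,0,0,1],[0,-112,0,0,1],[0,-118,0,0,1],[0,-120,0,0,1],[0,-120,0,0,1],[0,-120,0,0,1]]}}

```text
t: 6.65
eef_pos: [0.6053, -0.1272, 0.2165]
tool_rot: [0.001, 0.999, -0.033, 0.0]
contact_force: [-0.2, -0.3, -5.8]
gripper_width: 0.625
```

```bash
python3 tq.py
```

```text
7.35 [-2.2700e-02  8.5000e-03 -6.4000e-03  1.0900e-01  6.8800e-02 -5.3503e+00
 -1.5900e-02  5.6000e-03  6.3000e-03  1.6000e-03] se [0.0074 0.0072 0.0072 0.1087 0.1486 0.1251 0.06   0.004  0.0007 0.0003]
t 7.35 pos [ 0.6056 -0.125   0.2163] head -3.68 delta [ -0.7  -0.6 150.3] spin 0.0 F [-0.32 -0.84 -4.38] T [ 0.001  0.053 -0.003] w 0.625
```

Emit:
{"name": "step_arm", "arguments": {"targets": [[0,0,25,0,1],[0,0,50,0,1],[0,0,75,0,1],[0,0,100,0,1],[0,0,120,0,1],[0,0,135,0,1],[0,0,142,0,1],[0,0,147,0,1],[0,0,148,0,1],[0,0,148,0,1]]}}

```text
t: 8.18
eef_pos: [0.6063, -0.1253, 0.069]
tool_rot: [0.0, 0.999, -0.032, 0.001]
contact_force: [0.0, 1.0, -6.0]
gripper_width: 0.627
```

```bash
python3 -c "
from h import *
go(.595,-.2074,.2,-3.7)"
```

```text
t 8.18 pos [ 0.6063 -0.1253  0.069 ] head -3.69 delta [  -5.8   82.7 -131. ] spin 0.0 F [ 0.05  1.01 -5.96] T [-0.012 -0.015 -0.009] w 0.627
```

Emit:
{"name": "step_arm", "arguments": {"targets": [[0,0,1,0,1],[0,0,2,0,1],[0,0,2,0,1]]}}

```text
t: 8.43
eef_pos: [0.6066, -0.1253, 0.0686]
tool_rot: [-0.0, 0.999, -0.032, 0.001]
contact_force: [-4.3, 0.8, 9.3]
gripper_width: 0.622
```

Emit:
{"name": "step_arm", "arguments": {"targets": [[0,0,0,0,0],[0,0,0,0,0],[0,0,0,0,0],[0,0,0,0,0],[0,0,-30,0,0],[0,0,-65,0,0],[-2,30,-85,0,0],[-5,70,-85,0,0],[-10,83,-85,0,0],[-10,83,-85,0,0],[-10,83,-50,0,0],[-10,83,-20,0,0],[-10,83,0,0,0],[-10,83,0,0,0],[-10,83,0,0,0]]}}

```text
t: 9.68
eef_pos: [0.5896, -0.2066, 0.0653]
tool_rot: [-0.0, 0.999, -0.032, -0.001]
contact_force: [0.2, 1.2, 1.3]
gripper_width: 1.0
```

```bash
python3 -c "
from h import *
go(.596,-.2074,.066,-3.7)"
```

```text
t 9.68 pos [ 0.5896 -0.2066  0.0653] head -3.67 delta [ 6.4  0.4 -0.7] spin 0.0 F [0.24 1.22 1.27] T [-0.02  -0.009  0.021] w 1.0
```

Emit:
{"name": "step_arm", "arguments": {"targets": [[6,0,0,0,0],[6,0,0,0,0],[6,0,0,0,1],[6,0,0,0,1],[6,0,0,0,1],[6,0,0,0,1],[6,0,0,0,1],[6,0,0,0,1],[6,0,0,0,1],[6,0,0,0,1]]}}

```text
t: 10.52
eef_pos: [0.5961, -0.2078, 0.0672]
tool_rot: [-0.0, 0.999, -0.032, 0.0]
contact_force: [-2.9, 0.8, 6.9]
gripper_width: 0.623
```

Emit:
{"name": "step_arm", "arguments": {"targets": [[0,0,-10,0,1],[0,0,-30,0,1],[0,0,-60,0,1],[0,0,-90,0,1],[0,0,-120,0,1],[0,0,-140,0,1],[0,0,-150,0,1],[0,0,-150,0,1],[0,0,-150,0,1]]}}

```text
t: 11.27
eef_pos: [0.5958, -0.2072, 0.2156]
tool_rot: [-0.0, 0.999, -0.032, -0.0]
contact_force: [-0.9, 0.2, -5.1]
gripper_width: 0.632
```

Emit:
{"name": "step_arm", "arguments": {"targets": [[0,40,0,0,1],[0,80,0,0,1],[0,100,0,0,1],[0,112,0,0,1],[0,118,0,0,1],[0,120,0,0,1],[0,120,0,0,1],[0,120,0,0,1]]}}

```text
t: 11.93
eef_pos: [0.5892, -0.3251, 0.2155]
tool_rot: [-0.001, 1.0, -0.031, -0.0]
contact_force: [0.3, 1.4, -4.1]
gripper_width: 0.622
```

```bash
python3 tq.py
```

```text
12.6333 [ 4.990e-02 -1.900e-03  1.500e-03 -7.180e-02 -8.080e-02 -4.836e+00
  1.350e-02  4.130e-02 -1.730e-02 -1.400e-03] se [0.0086 0.0096 0.0067 0.1402 0.0908 0.1283 0.0643 0.0039 0.0007 0.0003]
t 12.63 pos [ 0.5885 -0.3275  0.2163] head -3.69 delta [   3.4 -203.7  150.3] spin 0.0 F [-0.68  0.32 -4.81] T [ 0.051 -0.015  0.027] w 0.627
```

Emit:
{"name": "step_arm", "arguments": {"targets": [[0,-40,0,0,1],[0,-80,0,0,1],[0,-100,0,0,1],[0,-112,0,0,1],[0,-118,0,0,1],[0,-120,0,0,1],[0,-120,0,0,1],[0,-120,0,0,1]]}}

```text
t: 13.3
eef_pos: [0.5959, -0.2099, 0.2166]
tool_rot: [0.001, 0.999, -0.033, 0.0]
contact_force: [0.1, 0.7, -5.2]
gripper_width: 0.624
```

```bash
python3 tq.py
```

```text
14.0 [-6.0200e-02  8.1000e-03  6.3000e-03 -3.2870e-01  2.8920e-01 -4.6813e+00
 -1.1000e-02 -1.8900e-02  2.3300e-02  1.6000e-03] se [0.0063 0.0062 0.0084 0.1055 0.1829 0.1287 0.06   0.0037 0.0008 0.0003]
t 14.0 pos [ 0.5963 -0.2076  0.2163] head -3.68 delta [  3.3 -83.6 150.3] spin 0.0 F [-0.24 -0.41 -5.21] T [-0.074 -0.008 -0.029] w 0.625
```

Housing B's moment about x swung from +0.050 to −0.060 N m when the shake reversed, while A's changed by only 0.012, inside the noise. So the roller is in B. I'll carry it to free bench at (0.54, 0.02).

```bash
python3 -c "
from h import *
go(.54,.02,.2163,-68)
from station import bot;print(bot.get_obs()['q'].round(2))"
```

```text
t 14.0 pos [ 0.5963 -0.2076  0.2163] head -3.68 delta [ -70.8 -223.5    0. ] spin 64.3 F [-0.24 -0.41 -5.21] T [-0.074 -0.008 -0.029] w 0.625
[-0.18  0.49  0.58  1.73 -0.31  1.01  0.45]
```

Emit:
{"name": "step_arm", "arguments": {"targets": [[-5,-16,0,5,1],[-12,-37,0,10,1],[-19,-60,0,16,1],[-27,-84,0,22,1],[-35,-110,0,28,1],[-43,-135,0,34,1],[-51,-160,0,40,1],[-58,-182,0,46,1],[-64,-201,0,52,1],[-68,-214,0,58,1],[-71,-223,0,63,1],[-71,-223.5,0,64.3,1],[-71,-223.5,0,64.3,1],[-71,-223.5,0,64.3,1]], "newtons": 100}}

```text
t: 15.17
eef_pos: [0.54, 0.0191, 0.2165]
tool_rot: [0.0, 0.83, -0.558, 0.0]
contact_force: [0.3, -0.3, -3.9]
gripper_width: 0.619
```

```bash
python3 -c "
from h import *
go(.54,.02,.063,-68)
from station import bot
c=bot.read_camera('scene');cv2.imwrite('pics/s2.png',cv2.resize(c['frame'][50:300,120:440,::-1],None,fx=2,fy=2))"
```

```text
t 15.17 pos [0.54   0.0191 0.2165] head -67.89 delta [ -0.9  -0.2 153.5] spin 0.1 F [ 0.3  -0.25 -3.91] T [-0.004 -0.075 -0.01 ] w 0.619
```

View pics/s2.png

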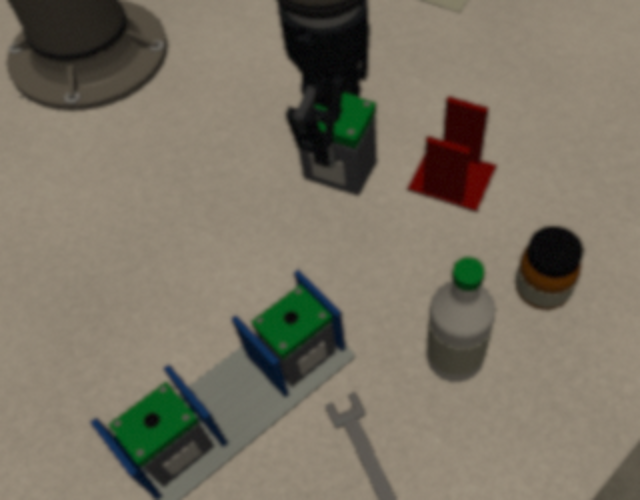

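The housing is held almost level over free bench, around pixel (340,140) in the crop. Housing A is back in its bay. Lowering now.

Emit:
{"name": "step_arm", "arguments": {"targets": [[0,0,25,0,1],[0,0,55,0,1],[0,0,85,0,1],[0,0,110,0,1],[0,0,130,0,1],[0,0,142,0,1],[0,0,147,0,1],[0,0,150,0,1],[0,0,152,0,1],[0,0,154,0,1],[0,0,155,0,1],[0,0,155,0,1]]}}

```text
t: 16.22
eef_pos: [0.5402, 0.0201, 0.0618]
tool_rot: [-0.0, 0.829, -0.559, 0.0]
contact_force: [-0.3, 0.9, -4.5]
gripper_width: 0.616
```

Emit:
{"name": "step_arm", "arguments": {"targets": [[0,0,1,0,1],[0,0,2,0,1],[0,0,2.5,0,1],[0,0,2.5,0,1]]}}

```text
t: 16.55
eef_pos: [0.5404, 0.0201, 0.0613]
tool_rot: [-0.001, 0.829, -0.559, -0.0]
contact_force: [-8.4, 2.0, 23.3]
gripper_width: 0.622
```

Emit:
{"name": "step_arm", "arguments": {"targets": [[0,0,-1,0,1],[0,0,-1,0,0],[0,0,-1,0,0],[0,0,-1,0,0],[0,0,-1,0,0],[0,0,-30,0,0],[0,0,-65,0,0],[0,0,-100,0,0],[0,0,-130,0,0],[0,0,-150,-7,0],[0,0,-150,-14,0],[0,0,-150,-21,0],[0,0,-150,-28,0],[0,0,-150,-35,0],[0,0,-150,-42,0],[0,0,-150,-49,0],[0,0,-150,-56,0],[0,0,-150,-63,0],[0,0,-150,-70,0],[0,0,-150,-77,0]]}}

```text
t: 18.22
eef_pos: [0.5398, 0.0198, 0.2087]
tool_rot: [0.0, 0.997, 0.081, -0.0]
contact_force: [0.3, 0.4, -0.1]
gripper_width: 1.001
```

Emit:
{"name": "step_arm", "arguments": {"targets": [[0,0,0,-7,0],[0,0,0,-13,0],[0,0,0,-13,0],[0,0,0,-13,0]]}}

```text
t: 18.55
eef_pos: [0.5398, 0.0197, 0.2087]
tool_rot: [-0.0, 0.982, 0.189, -0.0]
contact_force: [-1.0, -0.5, 0.2]
gripper_width: 1.001
```

```bash
cat > look.py <<'E'
from h import *
from station import bot
import sys
for n in("top","scene"):
    c=bot.read_camera(n);P=pts(c);g,b,r=masks(c);np.savez(n+sys.argv[1]+".npz",**c)
    cv2.imwrite('pics/%s%s.png'%(n,sys.argv[1]),c['frame'][:,:,::-1])
    k,l,s,ce=cv2.connectedComponentsWithStats(g.astype(np.uint8))
    for i in range(1,k):
        if s[i,4]<60: continue
        m=l==i; p=np.median(P[m],0)
        if p[0]<.3: continue
        cn=cv2.findContours(m.astype(np.uint8),0,1)[0]; uv=np.vstack(cn)[:,0]
        print(n,"green",ce[i].round(1),s[i,4],"depthmed",p.round(4),"@.096",rect(ray(c,uv,.096)),"@.090",rect(ray(c,uv,.09)))
E
python3 look.py 3; python3 -c "
from h import *
go(.54,.02,.063,22)"
```

```text
top green [371.1 225.2] 663 depthmed [ 0.6056 -0.1223  0.0978] @.096 (array([ 606.7, -123.2]), array([65.3, 48.9]), 85.24) @.090 (array([ 607.2, -124. ]), array([65.7, 49.2]), 85.24)
top green [459.4 234.6] 644 depthmed [ 0.5927 -0.2907  0.0981] @.096 (array([ 592.7, -292. ]), array([63.4, 49.3]), 89.2) @.090 (array([ 593.1, -293.8]), array([63.8, 49.6]), 89.2)
scene green [292.6 154.9] 477 depthmed [0.5451 0.017  0.089 ] @.096 (array([547.6,  14.1]), array([65.6, 52.3]), 21.72) @.090 (array([544.1,  17.1]), array([66.2, 52.8]), 21.72)
scene green [353.8 185.7] 161 depthmed [ 0.7369 -0.0025  0.1891] @.096 (array([703.5,  47.4]), array([28.3, 33.7]), 40.21) @.090 (array([701.4,  50.6]), array([28.6, 34. ]), 40.21)
scene green [265.6 210. ] 668 depthmed [ 0.6105 -0.1263  0.0952] @.096 (array([ 608.9, -124.6]), array([69. , 54.6]), 88.18) @.090 (array([ 606. , -122.9]), array([69.6, 55.1]), 88.18)
scene green [196.1 261.5] 823 depthmed [ 0.5971 -0.2945  0.0953] @.096 (array([ 595.6, -292.9]), array([68.4, 53.2]), 86.65) @.090 (array([ 592.5, -292.8]), array([69.1, 53.7]), 86.65)
t 18.65 pos [0.5398 0.0198 0.2087] head 21.84 delta [ 3.000e-01 -1.000e-01  1.457e+02] spin -0.2 F [-0.26  0.19  0.67] T [0.006 0.02  0.002] w 0.998
```

View pics/top3.png

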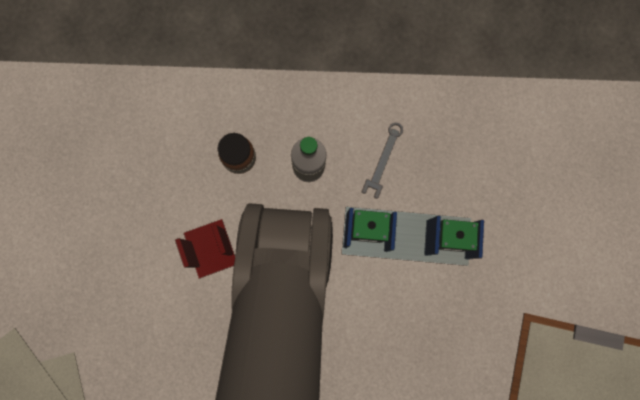

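View pics/scene3.png

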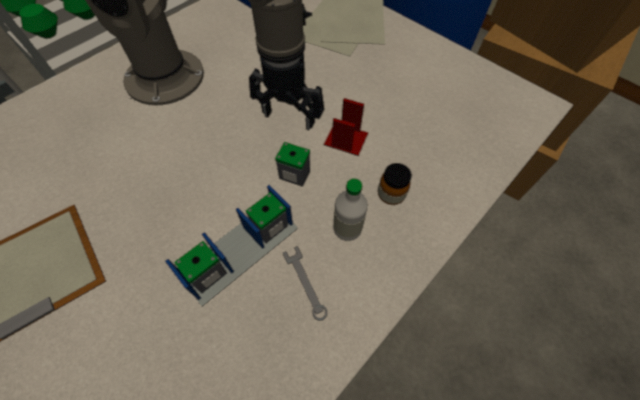

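Emit:
{"name": "step_arm", "arguments": {"targets": [[15,-36,0,0,0],[30,-72,0,0,0],[45,-110,0,0,0],[60,-148,0,0,0],[75,-185,0,0,0],[75,-185,0,0,0],[75,-185,0,0,0]]}}

```text
t: 19.23
eef_pos: [0.5393, 0.2231, 0.2084]
tool_rot: [-0.0, 0.981, 0.193, -0.0]
contact_force: [-0.6, -1.4, 0.5]
gripper_width: 1.001
```

```bash
python3 look.py 4; python3 -c "
from h import *
go(.542,.0185,.2087,21.8)"
```

```text
top green [372.1 225.3] 562 depthmed [ 0.6055 -0.126   0.0981] @.096 (array([ 606.8, -123.6]), array([63.8, 47.9]), 87.14) @.090 (array([ 607.4, -124.3]), array([64.2, 48.2]), 87.14)
top green [459.4 234.7] 638 depthmed [ 0.5925 -0.2908  0.0982] @.096 (array([ 592.7, -292. ]), array([63.4, 49.4]), 89.2) @.090 (array([ 593.2, -293.8]), array([63.8, 49.7]), 89.2)
scene green [292.5 154.9] 474 depthmed [0.5454 0.0164 0.0892] @.096 (array([547.3,  14.5]), array([65.4, 52. ]), 22.43) @.090 (array([543.8,  17.4]), array([66. , 52.4]), 22.43)
scene green [353.8 185.5] 159 depthmed [ 0.7366 -0.0029  0.1892] @.096 (array([703.9,  48.2]), array([30.1, 33.2]), 27.07) @.090 (array([701.8,  51.4]), array([30.4, 33.5]), 27.07)
scene green [265.6 209.9] 663 depthmed [ 0.6102 -0.1256  0.0951] @.096 (array([ 608.3, -124.8]), array([68.5, 54.5]), 87.12) @.090 (array([ 605.3, -123.1]), array([69.1, 55. ]), 87.12)
scene green [196.  261.4] 814 depthmed [ 0.5967 -0.295   0.0953] @.096 (array([ 595.4, -292.9]), array([68.4, 52.8]), 86.65) @.090 (array([ 592.3, -292.8]), array([69.1, 53.3]), 86.65)
t 19.33 pos [0.54   0.2188 0.2086] head 21.93 delta [-7.290e+01  1.866e+02  1.000e-01] spin 0.1 F [-0.75 -0.32  0.36] T [-0.036  0.    -0.037] w 1.006
```

View pics/scene4.png

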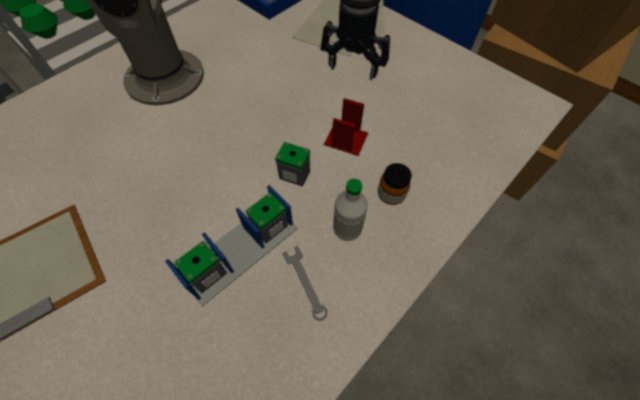

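```bash
python3 -c "
from h import *
go(.5435,.0178,.062,22.2)
c=load('scene0.npz');g,b,r=masks(c);P=pts(c)
m=r&(P[...,2]>.098)&(P[...,2]<.112)&(P[...,0]>.3)&(P[...,0]<1)
k,l,s,ce=cv2.connectedComponentsWithStats(m.astype(np.uint8))
for i in range(1,k):
  if s[i,4]>8: v,u=np.nonzero(l==i); print(s[i,4],rect(ray(c,np.c_[u,v],.106)))
"
```

```text
t 19.33 pos [0.54   0.2188 0.2086] head 21.93 delta [-71.7 187.6 146.8] spin -0.3 F [-0.75 -0.32  0.36] T [-0.036  0.    -0.037] w 1.006
67 (array([548.3, 223.7]), array([50.4, 13.3]), 21.84)
99 (array([575.8, 160.5]), array([53.9, 15.2]), 25.1)
```

Emit:
{"name": "step_arm", "arguments": {"targets": [[-13,36,0,0,0],[-28,73,0,0,0],[-43,110,0,0,0],[-57,148,0,0,0],[-67,175,0,0,0],[-72,187.5,0,-0.3,0],[-72,187.5,0,-0.3,0],[-72,187.5,0,-0.3,0]]}}

```text
t: 20.0
eef_pos: [0.5432, 0.0166, 0.209]
tool_rot: [-0.0, 0.982, 0.191, 0.0]
contact_force: [0.2, -0.2, -0.4]
gripper_width: 0.999
```

```bash
python3 -c "
from h import *
go(.5435,.0178,.062,22.2)"
```

```text
t 20.0 pos [0.5432 0.0166 0.209 ] head 22.02 delta [  0.7  -1.  147. ] spin -0.2 F [ 0.19 -0.21 -0.39] T [ 0.033 -0.022  0.008] w 0.999
```

Emit:
{"name": "step_arm", "arguments": {"targets": [[0,-1,30,0,0],[0,-1,60,0,0],[0,-1,80,0,0],[0,-1,92,0,0],[0,-1,100,0,0],[0,-1,108,0,0],[0,-1,108,0,0]]}}

```text
t: 20.58
eef_pos: [0.5429, 0.0201, 0.1001]
tool_rot: [-0.0, 0.981, 0.194, -0.0]
contact_force: [0.6, -0.4, 0.5]
gripper_width: 0.999
```

Emit:
{"name": "step_arm", "arguments": {"targets": [[0,0,12,0,0],[0,0,25,0,0],[0,0,36,0,0],[0,0,39,0,0],[0,0,39,0,0]]}}

```text
t: 21.0
eef_pos: [0.5427, 0.0196, 0.0611]
tool_rot: [-0.0, 0.981, 0.193, -0.001]
contact_force: [0.2, -0.2, 0.1]
gripper_width: 1.0
```

```bash
python3 look.py 5; python3 -c "
from h import *
go(.5435,.0178,.062,22.2)
c=load('scene5.npz');cv2.imwrite('pics/s5.png',cv2.resize(c['frame'][80:240,200:400,::-1],None,fx=4,fy=4)[:600])"
```

```text
top green [371.3 225.1] 649 depthmed [ 0.606  -0.1224  0.0979] @.096 (array([ 606.9, -123.1]), array([64.7, 48.6]), 87.12) @.090 (array([ 607.5, -123.9]), array([65.1, 48.9]), 87.12)
top green [459.4 234.6] 648 depthmed [ 0.5928 -0.2911  0.098 ] @.096 (array([ 592.7, -292. ]), array([63.4, 49.4]), 89.2) @.090 (array([ 593.2, -293.8]), array([63.8, 49.7]), 89.2)
scene green [289.5 157.7] 313 depthmed [0.5448 0.0068 0.0889] @.096 (array([550.3,   4.5]), array([69. , 35.2]), 18.15) @.090 (array([546.8,   7.3]), array([69.7, 35.5]), 18.15)
scene green [353.8 185.7] 163 depthmed [ 0.7368 -0.0027  0.189 ] @.096 (array([704.4,  48.1]), array([30.4, 33.7]), 41.26) @.090 (array([702.3,  51.3]), array([30.7, 34.1]), 41.26)
scene green [265.5 210.1] 671 depthmed [ 0.61   -0.1265  0.0952] @.096 (array([ 609. , -124.6]), array([69.1, 54.6]), 88.34) @.090 (array([ 606.1, -122.9]), array([69.7, 55.1]), 88.34)
scene green [196.1 261.5] 823 depthmed [ 0.5967 -0.2944  0.0952] @.096 (array([ 595.6, -293. ]), array([68.5, 53.4]), 86.92) @.090 (array([ 592.5, -292.8]), array([69.1, 53.9]), 86.92)
t 21.1 pos [0.5434 0.0196 0.062 ] head 22.3 delta [-0.6  1.7  0. ] spin 0.1 F [-0.33  0.14  0.83] T [0.027 0.026 0.019] w 0.998
```

View pics/s5.png

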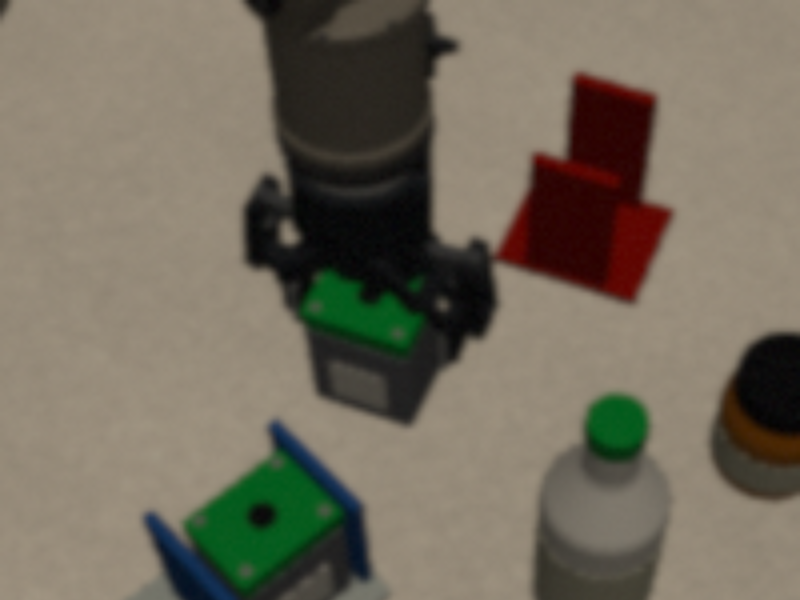

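Emit:
{"name": "step_arm", "arguments": {"targets": [[0,1,0,0,1],[0,1,0,0,1],[0,1,0,0,1],[0,1,0,0,1],[0,1,0,0,1],[0,1,0,0,1],[0,1,0,0,1],[0,1,0,0,1]], "newtons": 80}}

```text
t: 21.77
eef_pos: [0.5439, 0.0183, 0.0627]
tool_rot: [0.0, 0.981, 0.193, 0.0]
contact_force: [-1.0, -0.6, 6.1]
gripper_width: 0.786
```

```bash
python3 -c "
from h import *
go(.5435,.0178,.062,22.2)"
```

```text
t 21.77 pos [0.5439 0.0183 0.0627] head 22.29 delta [-0.6  0.3  0.7] spin 0.1 F [-1.01 -0.58  6.09] T [-0.289  0.451  0.02 ] w 0.786
```

Emit:
{"name": "step_arm", "arguments": {"targets": [[0,0,-10,0,1],[0,0,-30,0,1],[0,0,-60,0,1],[0,0,-90,0,1],[0,0,-120,0,1],[0,0,-140,0,1],[0,0,-140,0,1]]}}

```text
t: 22.35
eef_pos: [0.5458, 0.0186, 0.2063]
tool_rot: [-0.0, 0.981, 0.193, 0.004]
contact_force: [0.8, 0.0, -4.5]
gripper_width: 0.785
```

```bash
python3 -c "
from h import *
go(.559,.195,.2,22)"
```

```text
t 22.35 pos [0.5458 0.0186 0.2063] head 22.29 delta [  79.  -158.2    6.8] spin 0.3 F [ 0.77  0.02 -4.48] T [-0.011 -0.114  0.038] w 0.785
```

Emit:
{"name": "step_arm", "arguments": {"targets": [[6,-13,0,0,1],[16,-33,0,0,1],[29,-58,0,0,1],[42,-84,0,0,1],[54,-109,0,0,1],[65,-131,0,0,1],[74,-148,0,0.2,1],[79,-159,0,0.3,1],[79,-159,0,0.3,1],[79,-159,0,0.3,1],[79,-159,0,0.3,1]]}}

```text
t: 23.27
eef_pos: [0.556, 0.1938, 0.2013]
tool_rot: [0.001, 0.982, 0.19, -0.001]
contact_force: [-0.2, -0.6, -4.1]
gripper_width: 0.788
```

```bash
python3 look.py 6; python3 -c "
from h import *
go(.5592,.196,.2,22)
for n in('scene','top'):
  c=load(n+'6.npz');y,x=(50,270) if n=='scene' else (180,120)
  cv2.imwrite('pics/%s6z.png'%n,cv2.resize(c['frame'][y:y+120,x:x+150,::-1],None,fx=5,fy=5,interpolation=2))"
```

```text
top green [372.7 225.2] 523 depthmed [ 0.606  -0.1281  0.0981] @.096 (array([ 606.9, -124.1]), array([62.8, 47.9]), 86.84) @.090 (array([ 607.4, -124.9]), array([63.2, 48.2]), 86.84)
top green [459.3 234.6] 632 depthmed [ 0.5927 -0.2905  0.0979] @.096 (array([ 592.8, -292. ]), array([63.4, 49.3]), 89.2) @.090 (array([ 593.2, -293.8]), array([63.8, 49.6]), 89.2)
top green [200.8 249.1] 81 depthmed [0.548  0.1705 0.2304] @.096 (array([552.8, 199.2]), array([37.6, 12.3]), 21.36) @.090 (array([553. , 200.4]), array([37.8, 12.4]), 21.36)
scene green [348.8  72.9] 374 depthmed [0.5551 0.1845 0.2279] @.096 (array([464.7, 312.1]), array([86.6, 58.8]), 17.7) @.090 (array([460.4, 317.7]), array([87.4, 59.3]), 17.7)
scene green [353.8 185.6] 161 depthmed [ 0.7368 -0.0024  0.1892] @.096 (array([704.2,  48.1]), array([30.4, 33.3]), 21.93) @.090 (array([702.1,  51.3]), array([30.7, 33.6]), 21.93)
scene green [265.5 210. ] 662 depthmed [ 0.61   -0.126   0.0952] @.096 (array([ 609.2, -125. ]), array([68.6, 52.7]), 87.12) @.090 (array([ 606.2, -123.3]), array([69.3, 53.1]), 87.12)
scene green [196.1 261.4] 816 depthmed [ 0.5963 -0.2943  0.0952] @.096 (array([ 595.5, -293.2]), array([68. , 53.1]), 86.83) @.090 (array([ 592.4, -293. ]), array([68.6, 53.6]), 86.83)
t 23.37 pos [0.5562 0.1938 0.2016] head 21.86 delta [ 3.6 -1.   1.6] spin -0.1 F [ 0.09 -0.33 -5.67] T [-0.034 -0.053 -0.023] w 0.789
```

View pics/scene6z.png

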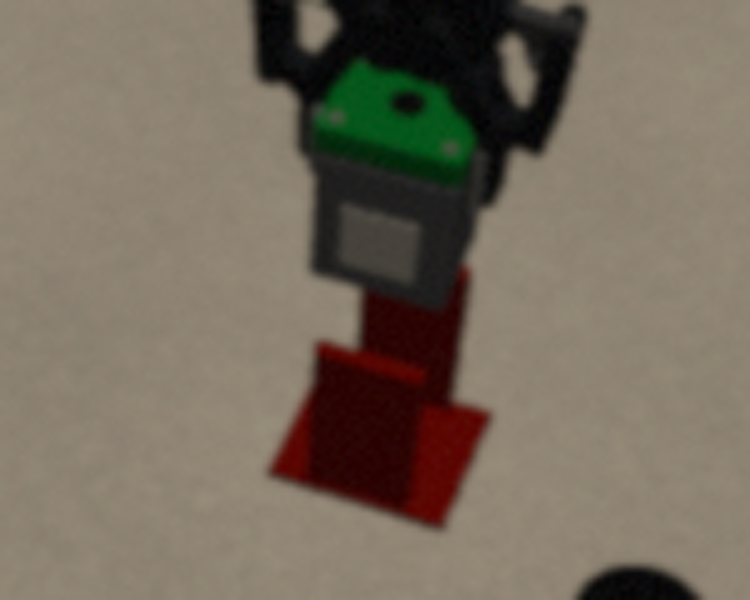

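View pics/top6z.png

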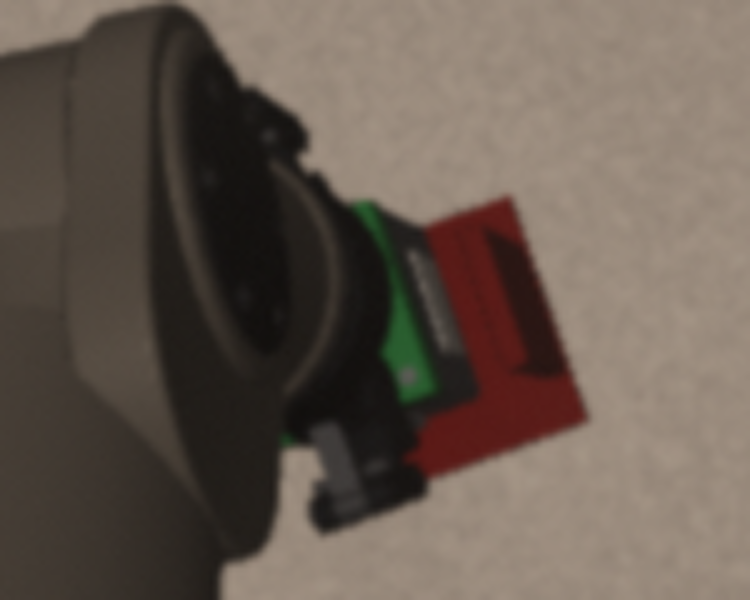

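```bash
cat > fit.py <<'E'
from h import *
import sys
n=np.array([.3746,-.9272,0]); t=np.array([.9272,.3746,0])
def plane(p):
    c=np.median(p,0)
    for _ in range(4):
        u,s,v=np.linalg.svd(p-p.mean(0),full_matrices=False); d=(p-p.mean(0))@v[2]; p=p[abs(d)<max(.0015,1.5*d.std())]
    return p.mean(0),v[2],len(p),d.std()
c=load(sys.argv[1]);P=pts(c);g,b,r=masks(c); Z=c['z_map']>0
A=P@n; T=P@t
zt=float(sys.argv[2])  # housing top z approx
top=g&(abs(P[...,2]-zt)<.008)&(abs(P[...,0]-.556)<.06)&(abs(P[...,1]-.19)<.06)
top=cv2.erode(top.astype(np.uint8),np.ones((3,3)))>0
m,v,k,s=plane(P[top]); v*=np.sign(v[2]); print("top plane",m.round(4),k,s.round(4),"tilt along t,n (deg):",np.degrees([v@t,v@n]).round(2))
gr=(c['frame'].max(-1)-c['frame'].min(-1).astype(int)<40)&Z&(P[...,2]>zt-.085)&(P[...,2]<zt-.015)&(abs(A-.055)<.015)&(abs(T-.59)<.03)
m,v,k,s=plane(P[gr]); v*=np.sign(v@n); print("near face A",(m@n).round(4),k,s.round(4),"tilt z",np.degrees(v[2]).round(2),"yaw",np.degrees(np.arctan2(v[1],v[0])).round(2),"center A",(m@n-.027).round(4),"T range",np.percentile(T[gr],[1,99]).round(4))
E
python3 fit.py scene6.npz .228; python3 - <<'E'
from fit import *
E
python3 - <<'E'
import sys; sys.argv=['','scene6.npz','.228']
from fit import *
c=load('scene0.npz');P=pts(c);g,b,r=masks(c);A=P@n;T=P@t
m=r&(P[...,2]>.02)&(P[...,2]<.098)&(P[...,0]>.3)&(P[...,0]<1)
k,l,s,ce=cv2.connectedComponentsWithStats(cv2.erode(m.astype(np.uint8),np.ones((3,3))))
for i in range(1,k):
    if s[i,4]>30:
        q,v,kk,ss=plane(P[l==i]); v*=np.sign(v@n); print("cheek near face A",(q@n).round(4),kk,"yaw",np.degrees(np.arctan2(v[1],v[0])).round(2),"tiltz",v[2].round(3),"T",np.percentile(T[l==i],[1,99]).round(4))
E
```

```text
top plane [0.5546 0.1847 0.2279] 181 0.0007 tilt along t,n (deg): [ 0.13 -0.11]
near face A 0.0529 499 0.0008 tilt z 0.66 yaw -67.81 center A 0.0259 T range [0.5607 0.6195]
top plane [0.5546 0.1847 0.2279] 181 0.0007 tilt along t,n (deg): [ 0.13 -0.11]
near face A 0.0529 499 0.0008 tilt z 0.66 yaw -67.81 center A 0.0259 T range [0.5607 0.6195]
cheek near face A -0.0049 202 yaw -68.93 tiltz -0.009 T [0.5715 0.6128]
cheek near face A 0.0672 298 yaw -68.34 tiltz -0.003 T [0.5677 0.618 ]Traceback (most recent call last):
  File "<stdin>", line 1, in <module>
  File "fit.py", line 9, in <module>
    c=load(sys.argv[1]);P=pts(c);g,b,r=masks(c); Z=c['z_map']>0
           ~~~~~~~~^^^
IndexError: list index out of range
```

The scene depth gives the housing's centre 0.2 mm off the slot's mid-line, with tilt about 0° and yaw agreeing within 1°. Along the slot it needs +3 mm. I'll lower it gently in stages.

Emit:
{"name": "step_arm", "arguments": {"targets": [[3,0,0,0,1],[3,0,8,0,1],[3,0,17,0,1],[3,0,25,0,1],[3,0,32,0,1],[3,0,39,0,1],[3,0,46,0,1],[3,0,53,0,1],[3,0,53,0,1]]}}

```text
t: 24.12
eef_pos: [0.5581, 0.1967, 0.147]
tool_rot: [0.0, 0.982, 0.191, -0.001]
contact_force: [-0.6, -0.9, -4.0]
gripper_width: 0.784
```

```bash
python3 look.py 7 >/dev/null; python3 fit.py scene7.npz .178; python3 -c "
from h import *
go(.5592,.196,.0687,22)"
```

```text
top plane [0.5596 0.1873 0.1742] 145 0.0007 tilt along t,n (deg): [ 0.61 -2.5 ]
near face A 0.0508 383 0.0008 tilt z 0.63 yaw -68.13 center A 0.0238 T range [0.5609 0.6196]
t 24.22 pos [0.5589 0.1969 0.1485] head 22.01 delta [-0.   0.9 79.8] spin 0.0 F [-0.02 -0.21 -5.15] T [ 0.019 -0.031 -0.068] w 0.787
```

It has entered the slot without contact, but drifted 2 mm sideways. Correcting that and continuing down.

Emit:
{"name": "step_arm", "arguments": {"targets": [[0,1,0,0,1],[0,2,0,0,1],[0,2,8,0,1],[0,2,18,0,1],[0,2,28,0,1],[0,2,38,0,1],[0,2,48,0,1],[0,2,57,0,1],[0,2,64,0,1],[0,2,69,0,1],[0,2,73,0,1],[0,2,75,0,1],[0,2,75,0,1]]}}

```text
t: 25.3
eef_pos: [0.5597, 0.1951, 0.0735]
tool_rot: [0.0, 0.982, 0.191, -0.0]
contact_force: [-0.2, 0.0, -5.2]
gripper_width: 0.789
```

```bash
python3 -c "
from h import *
go(.5592,.196,.0687,22)"
```

```text
t 25.3 pos [0.5597 0.1951 0.0735] head 22.01 delta [-0.2 -1.   4.8] spin 0.0 F [-0.19  0.02 -5.22] T [ 0.016 -0.048 -0.012] w 0.789
```

Emit:
{"name": "step_arm", "arguments": {"targets": [[0,0,1,0,1],[0,0,2,0,1],[0,0,3,0,1],[0,0,4,0,1],[0,0,5,0,1],[0,0,5,0,1]]}}

```text
t: 25.8
eef_pos: [0.5598, 0.1951, 0.0688]
tool_rot: [-0.0, 0.982, 0.191, 0.0]
contact_force: [-0.4, 0.3, -5.0]
gripper_width: 0.784
```

Emit:
{"name": "step_arm", "arguments": {"targets": [[0,0,0.7,0,1],[0,0,1.4,0,1],[0,0,2,0,1],[0,0,2,0,1]]}}

```text
t: 26.13
eef_pos: [0.5599, 0.1951, 0.0687]
tool_rot: [-0.001, 0.982, 0.191, -0.0]
contact_force: [-5.5, -1.3, 14.4]
gripper_width: 0.787
```

Floor contact. Now opening, then retracting straight up.

Emit:
{"name": "step_arm", "arguments": {"targets": [[0,0,-1,0,1],[0,0,-1,0,0],[0,0,-1,0,0],[0,0,-1,0,0],[0,0,-1,0,0],[0,0,-20,0,0],[0,0,-50,0,0],[0,0,-85,0,0],[0,0,-120,0,0],[0,0,-150,0,0],[0,-40,-150,0,0],[0,-80,-150,0,0],[0,-120,-150,0,0],[0,-160,-150,0,0],[0,-200,-150,0,0],[0,-200,-150,0,0],[0,-200,-150,0,0]]}}

```text
t: 27.55
eef_pos: [0.4829, 0.3838, 0.2163]
tool_rot: [-0.0, 0.981, 0.194, -0.0]
contact_force: [0.2, -1.2, 0.4]
gripper_width: 0.999
```

```bash
python3 look.py 8; python3 fit.py scene8.npz .097; python3 -c "
from h import *
go(.5592,.196,.0687,22)
for n in('scene','top'):
  c=load(n+'8.npz');cv2.imwrite('pics/%s8z.png'%n,cv2.resize(c['frame'][70:330,150:500,::-1],None,fx=2,fy=2))"
```

```text
top green [372.  225.2] 614 depthmed [ 0.6062 -0.1246  0.098 ] @.096 (array([ 606.6, -123.5]), array([63.9, 48.4]), 87.73) @.090 (array([ 607.2, -124.3]), array([64.3, 48.7]), 87.73)
top green [459.7 234.6] 669 depthmed [ 0.5929 -0.2919  0.0979] @.096 (array([ 592.7, -292. ]), array([63.5, 49.6]), 89.2) @.090 (array([ 593.2, -293.8]), array([63.9, 49.9]), 89.2)
top green [200.8 245.8] 649 depthmed [0.5582 0.1979 0.098 ] @.096 (array([559. , 197.4]), array([63. , 49.4]), 21.46) @.090 (array([559.3, 198.7]), array([63.3, 49.7]), 21.46)
scene green [349.5 114.2] 344 depthmed [0.5602 0.1989 0.0953] @.096 (array([560.5, 196.8]), array([66.4, 54.1]), 19.95) @.090 (array([557.2, 201.4]), array([67. , 54.6]), 19.95)
scene green [353.8 185.6] 160 depthmed [ 0.7368 -0.0022  0.1892] @.096 (array([704.2,  48.1]), array([30.4, 33.3]), 21.93) @.090 (array([702.1,  51.3]), array([30.7, 33.6]), 21.93)
scene green [265.5 210. ] 660 depthmed [ 0.6098 -0.1258  0.0951] @.096 (array([ 609., -125.]), array([68.3, 52.6]), 86.58) @.090 (array([ 606. , -123.3]), array([68.9, 53.1]), 86.58)
scene green [196.  261.4] 811 depthmed [ 0.5963 -0.2945  0.0952] @.096 (array([ 595.4, -293.1]), array([68. , 52.8]), 86.55) @.090 (array([ 592.3, -293. ]), array([68.6, 53.3]), 86.55)
top plane [0.5595 0.1995 0.0953] 170 0.0008 tilt along t,n (deg): [ 0.18 -0.83]
near face A 0.0668 99 0.0008 tilt z 0.03 yaw -68.23 center A 0.0398 T range [0.5684 0.6198]
t 27.65 pos [0.4852 0.3797 0.2167] head 21.98 delta [-1.000e-01  1.979e+02  1.481e+02] spin -0.0 F [-0.25  0.19  0.21] T [-0.012 -0.028 -0.004] w 1.001
```

View pics/scene8z.png

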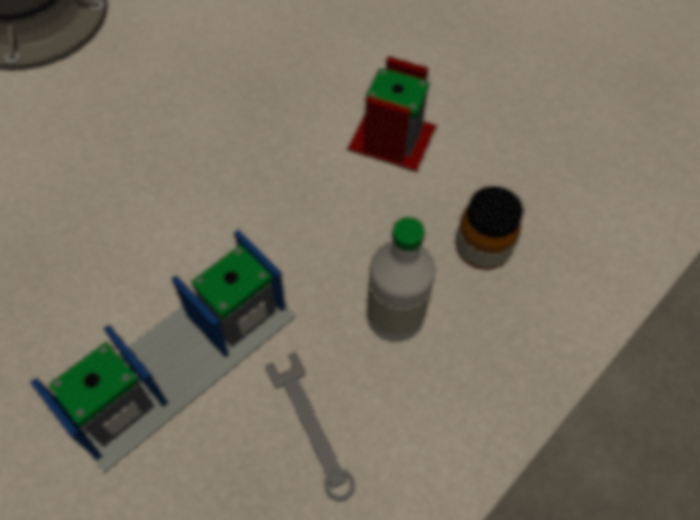

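View pics/top8z.png

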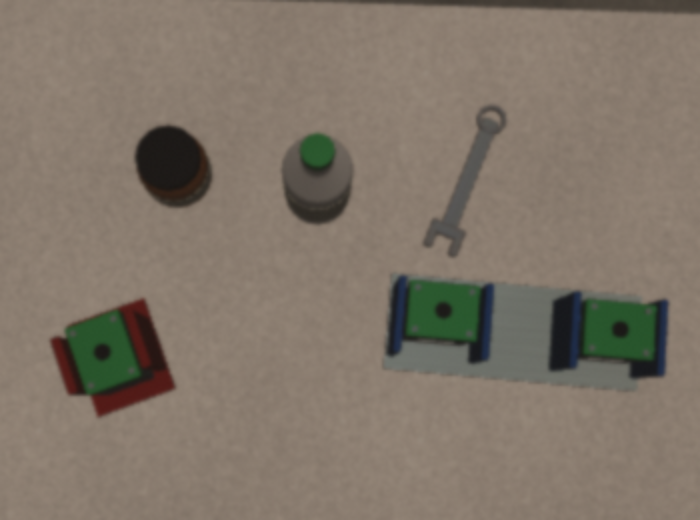

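The housing is seated. Its top height matches the rack housings in both cameras, and its centre is within 1 mm of the cradle's. Housing A is back within about 3 mm, C hasn't been touched, and the bystanders haven't moved. Handing in.

```bash
python3 -c "
from station import bot
print(bot.hand_in())"
```

```text
the job is handed in; nothing more can be done
None
```

The rattling housing was the one in the middle bay. It now stands in the red cradle, and I handed the job in at about 28 s of the 72 s allowed.

**Finding it:** I shook two housings along their long sides and compared the wrist moment after each reversal.
- The middle housing swung from +0.050 to −0.060 N m.
- The left one, nearest the bottle, changed by only 0.012 ± 0.011 N m, so it was judged sound and put back.
- I did not lift or shake the third; I took it as sound because the middle one's signal was clear and only one housing has a roller.

**Placing it:** I set it on the free bench, took it again across its 68 mm side, and lowered it gently into the slot until it touched the floor. On the way down it drifted about 2 mm sideways without touching, and I corrected that.

**Last checks:**
- **Cradle housing:** the top camera puts its centre within 1 mm of the cradle's. Its top is level with the rack housings, its tilt is under 1°, and its long side is aligned within about 2°.
- **Left housing:** it is back in its bay, upright, about 3 mm from where it started.
- **Third housing and bystanders:** the third housing and the bottle measure where they were. The jar and wrench look unmoved in the pictures, but I did not measure them.
- **Disagreements:** the two cameras differ by 2–3 mm in absolute position. My near-face check failed in the last picture because the cradle's cheek hides that face, so I ignored its sideways value.

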